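# Shut up the paint case with the fingertips

### The arm

A 7-joint arm with a two-finger parallel gripper is mounted at the origin on the work surface. World frame = base frame: x ahead of the robot, y to its left, z up, the work surface at z = 0. Lengths are in m, angles in rad, forces in N, time in s.
With the tool pointing down it reaches from about 0.4 to 0.85 m from the base axis. Payload 10.4 kg.
Tool frame: the origin (TCP) lies midway between the tips of the shut fingers; the grasp point (between the pads) lies 19 mm behind it; z points along the fingers, y is the line along which they close (so a half turn about z gives the same grasp; the last joint's range is limited). The gripper opens to 87 mm and grips with 3 to 60 N. Pads are 19 mm wide; open, the fingers measure 117 mm over their backs; the gripper's body (75 mm by 190 mm) begins 51 mm behind the grasp point.
Start: joints at [1.313, 0.332, -0.065, 1.46, 0.022, 1.35, -0.088], TCP at [0.145, -0.608, 0.223] pointing down, gripper open.
Joint ranges: [-2.6, 2.6], [-0.5, 2.12], [-1.47, 1.34], [0.16, 2.42], [-1.27, 4.41], [0.06, 2.06], [-2.6, 2.6]. Speed limits (rad/s): [2.22, 2.22, 2.79, 2.79, 3.14, 3.14, 3.14].

### API

Orientations are given as a unit quaternion [x, y, z, w].
In Python, from bench import r gives the robot as it stands.
- The arm moves only by the tool arm_command, never from a script. Its argument "moves" is one flat list of numbers, 4 for each row, row after row: the shift along the tool's x, y, z in cm, then the turn about the tool's z in degrees. A call has 1 to 12 rows; each row shifts and turns the commanded pose from where the row before left it, along the tool's axes as they then stand; what a row does not reach is not made up. A row lasts 1/12 s, in which the tool goes at most 41.7 mm and 7.16 degrees, less where a joint would pass 70% of its speed; a pose out of reach is approached as far as the arm can. A call with a gripper value outside its range is refused whole. "fingers" is the opening in per cent of the stroke, from 0 (shut) to 100 (fully open), set as the call begins (left out, the last holds). The fingers move at their own pace and stop on an object; "squeeze" is the grip in N (left out, the last holds). Time passes only in rows, so rows that do not move let the fingers close. It gives the time, the measured TCP pose, the force, the opening and the grip force at its end, in the units of the state.
- r.read_state(): the state, without advancing time (a new reading comes with each control period).
- r.camera(name): name is "scene" or "side" or "wrist"; returns the picture (420x560x3 uint8, red, green, blue); there is no depth.
- r.camera_info(name): a dict with "fx", "fy", "cx", "cy" (pixels), "origin" and "attitude" of the camera in the world. Camera axes: x right, y up, looking along -z (the intrinsics and any distortion apply to the point x, -y, -z); pixel columns grow to the right and rows downward; lengths in m; the calibration is good to about 2 mm. A picture is of the moment at which its call begins: read the wrist's pose just before it. camera_info takes no time and is no camera call; for the wrist camera it gives the pose at the moment of the call.
- r.close_job(): hands the job in; it is judged then, once.
The state is a dict: "time": time; "joint_positions": joint angles; "joint_vel": joint speeds; "joint_torque": joint torques, N m; "ee_pos": TCP position; "eef_rot": TCP orientation; "ft_force": force on the tool from outside, world axes, zero at the start; "torque": the same for the moment, N m; "width": finger opening in m; "grip_force": force on a finger pad.
Only numpy, scipy, OpenCV 4.12 (cv2) and the standard library are available. Lean on these libraries where they do the work, as an engineer would, in place of code of your own. Each camera call takes 0.05 s, during which the arm holds its last target. There are 200 camera calls.

### The job

Close up the wooden paint case on the printmaking bench, only pushing with the fingertips and grasping nothing: first push both open drawers fully home, then swing the lid down until it lies shut on the case, without slamming it. Leave the paint tubes, roller and everything else around and inside the case where they are.

Things in the scene. Friction and masses are not known exactly. Their poses are not given: they have to be found in the camera images.
- case: light wooden paint case, fixed: 170 mm deep (x), 300 wide (y), 85 high without its lid. Origin: centre of its underside, on the bench; x points from the drawer side to the hinge side, y to the left seen from the drawers, z up; turned by up to 0.25 rad. On top an open tray 25 mm deep; under it two drawers side by side that slide out to -x; the lid is hinged along the top edge of the +x side.
- drawer_left (a joint): how far the left (+y) drawer is out, m: 0 is fully home, its front flush with the case's front face; at the start 0.025 to 0.06. It slides with about 1.5 N of friction, stays where it is left and has a hard stop at 0.
- drawer_right (a joint): the same for the right (-y) drawer
- drawer_left_front (a point): centre of the left drawer's flat front face (134 mm wide, 44 mm high, from 9 to 53 mm above the bench; a flat brass pull plate, nothing stands out from it). It faces -x of the case; fully home this point is at x = -85, y = +73, z = 31 mm in the case's frame.
- drawer_right_front (a point): the same on the right drawer; fully home at x = -85, y = -73, z = 31 mm in the case's frame
- lid (a joint): opening angle of the lid, rad: 0 is shut, flat on the case's rim; pi/2 is upright; at the start 1.1 to 1.35. A stiff hinge (about 0.4 N m of friction) holds it at any angle, so it must be pushed all the way; about 4 to 5 N at the free edge moves it.
- lid_hinge (a point): middle of the lid's hinge line, which runs along the case's y axis: at x = +85, y = 0, z = 85 mm in the case's frame, on the underside of the lid
- lid_edge (a point): middle of the lid's free edge, on its outer (upper when shut) face. The lid is a flat board 170 mm from hinge to free edge, 300 mm wide, 10 mm thick, no handle; axes: x from free edge to hinge, y along the hinge, z out of the outer face. Shut, this point is at x = -85, y = 0, z = 95 mm in the case's frame.
- lying_tube_a: a blue paint tube lying flat in the left half of the tray, 82 x 34 x 16 mm; origin under its middle. Leave alone.
- lying_tube_b: a white paint tube of the same size lying flat in the right half of the tray. Leave alone.
- standing_tube_a: a blue paint tube standing on its cap beside the left drawer, 115 mm high, 46 mm wide at most; origin at the centre of its foot. Leave alone.
- standing_tube_b: a black paint tube standing on its cap farther to the left, same size. Leave alone.
- roller: an ink roller with a red frame and handle, lying on a glass slab to the right of the case, 170 x 124 mm, 36 mm high; origin under the rubber roll. Leave alone.
- scraper: a scraper with white handle and steel blade lying flat on the bench to the left of the case, 172 mm long, 14 mm high; origin near its middle. Leave alone.
- stamp: a carved printing block lying on the bench to the left, 75 x 100 mm, 22 mm high; origin under its middle. Leave alone.
- bowl: a white bowl standing to the right of the case, 110 mm across, 50 mm high; origin under its middle. Leave alone.

How it is judged:
On the way, in this order (a step that is already met when the one before it is completed fails the run):
1. both drawers are pushed fully home while the lid is still open (value of joint each of drawer_left, drawer_right below 0.004 m and value of joint lid above 0.3 rad), for 0.2 s.
2. the lid is swung down shut (value of joint lid below 0.04 rad), for 0.2 s.
At the end, for the whole second after the job is handed in: both drawers are within 4 mm of fully home and the lid lies shut within 0.04 rad (about 7 mm at its free edge), all at rest; the drawers were home before the lid was shut, and no bystander was shifted by more than 30 mm (value of joint each of drawer_left, drawer_right below 0.004 m and value of joint lid below 0.04 rad and velocity of joint lid below 0.05 rad/s and distance of each of lying_tube_a, lying_tube_b, standing_tube_a, standing_tube_b, roller, scraper, stamp, bowl from where it was at the start of the episode below 0.03 m); the robot touches nothing.
It fails at once if a tube, the roller, the scraper, the stamp or the bowl is shifted by more than 30 mm, lifted or carried off (distance of any of lying_tube_a, lying_tube_b, standing_tube_a, standing_tube_b, roller, scraper, stamp, bowl from where it was at the start of the episode above 0.03 m).
It fails at once if a standing tube is knocked over (angle between any of standing_tube_a, standing_tube_b's own z axis and vertical above 0.6 rad).
It fails at once if a drawer is pulled farther out instead of pushed (value of joint any of drawer_left, drawer_right above 0.075 m).
It fails at once if the lid is slammed (faster than 4 rad/s) (velocity of joint lid below -4 rad/s).
It also fails if it takes over 51 s, if anything falls off the work surface, if the arm or the gripper's body presses on something with over 40 N, if the wrist force passes 120 N, or if a joint passes its speed limit or range.

## Working session

There is one attempt and no reset: what is moved stays moved. The work goes in short steps, Python scripts to look and compute and a tool call to move; the robot and the scene stay as the last step left them, time stands still between calls to the robot, and variables do not carry over. Pictures are saved under pics/ and viewed, at most 10 in all, crops included, and the job is handed in when it is done.

Besides the shell and the picture viewer there is one more tool, called after "Request:" by a JSON object that holds its "fn" and its "kwargs". arm_command: Moves the arm, as the interface text tells. Its arguments: {"type":"object","properties":{"moves":{"type":"array"},"fingers":{"type":"number"},"squeeze":{"type":"number"}},"required":["moves"]}

```bash
mkdir -p pics
python3 - <<'E'
from bench import r
import cv2
s=r.read_state();print(s['time'],s['ee_pos'],s['eef_rot'],s['width'])
for n in("scene","side"):
    i=r.camera_info(n);print(n,i)
    cv2.imwrite(f"pics/{n}0.png",cv2.resize(r.camera(n)[:,:,::-1],(800,600),interpolation=cv2.INTER_CUBIC))
E
```

```text
0.0 [ 0.14530386 -0.60745936  0.22176003] [ 9.93114173e-01  1.17148251e-01 -1.17079213e-04 -7.16268945e-04] 0.08721114936318779
scene {'fx': 481.742830443243, 'fy': 481.742830443243, 'cx': 271.92676171011027, 'cy': 208.14757788007356, 'origin': array([0.72800999, 0.94471297, 0.94681982]), 'attitude': array([0.03981263, 0.41123193, 0.90551699, 0.09665524])}
side {'fx': 477.77374809905865, 'fy': 477.77374809905865, 'cx': 276.54679145890657, 'cy': 210.17402881733108, 'origin': array([0.12345588, 0.68201523, 1.06917125]), 'attitude': array([-0.08851132,  0.31923323,  0.91188198, -0.24233684])}
```

View pics/scene0.png

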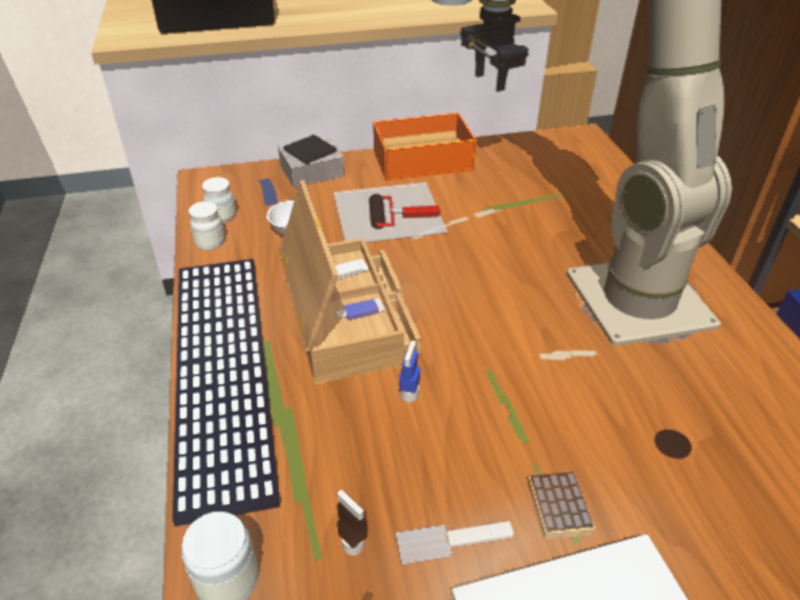

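View pics/side0.png

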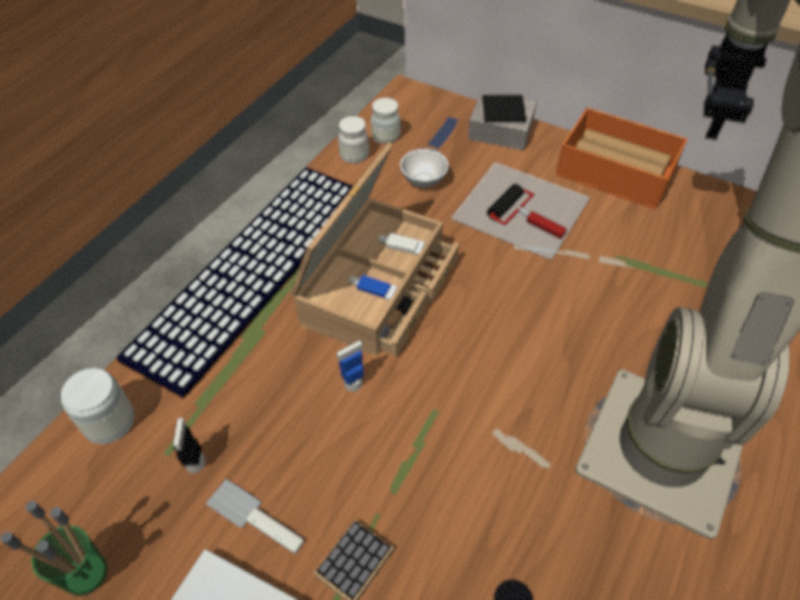

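The scene view shows the case around px (345,310) and the lid to its left. The blue standing tube is near the left drawer at (408,375). The side view shows the case at (375,270) with both drawers open towards the robot. I'll enlarge both.

Run:
```python
from bench import r
import cv2
# crop in raw px: scene cols 190-310 rows 120-290 ; side cols 200-330 rows 95-280
for n,(c,w,y,h) in dict(scene=(190,130,122,155),side=(200,130,98,180)).items():
    im=r.camera(n)[y:y+h,c:c+w,::-1]; k=600/h if n=="side" else 600/h
    k=3.333 if n=="side" else 3.87
    cv2.imwrite(f"pics/{n}1.png",cv2.resize(im,(int(w*k),int(h*k)),interpolation=cv2.INTER_CUBIC))
```

```text
(no output)
```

View pics/scene1.png

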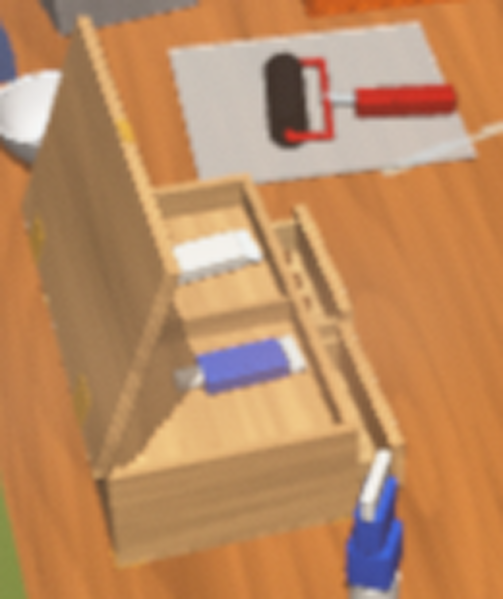

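View pics/side1.png

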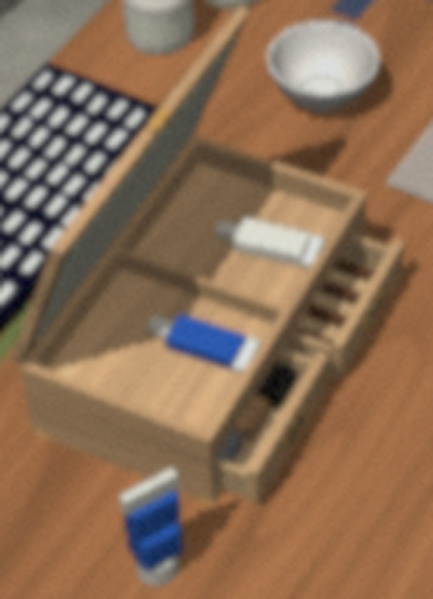

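Corners read from the crops:

| Corner | Scene crop | Side crop |
|---|---|---|
| Rim left-front | (358,430) | (213,442) |
| Rim left-back | (105,475) | (22,362) |
| Rim right-front | (250,180) | (363,190) |
| Left drawer, outer top-left | (403,440) | (258,470) |
| Right drawer, outer top-right | (300,208) | (403,240) |

The lid's free edge runs from (79,22) to (164,278) in the scene crop.

```bash
cat > g.py <<'E'
import numpy as np
from bench import r
from scipy.spatial.transform import Rotation as R
def proj(n,P):
    i=r.camera_info(n);q=R.from_quat(i['attitude']).inv().apply(np.atleast_2d(P)-i['origin'])
    return np.c_[i['cx']+i['fx']*q[:,0]/-q[:,2], i['cy']-i['fy']*q[:,1]/-q[:,2]]
def ray(n,u,v,z):
    i=r.camera_info(n);d=R.from_quat(i['attitude']).apply([(u-i['cx'])/i['fx'],-(v-i['cy'])/i['fy'],-1])
    return i['origin']+d*(z-i['origin'][2])/d[2]
def world(p,c):
    return np.array([p[0],p[1],0])+R.from_euler('z',p[2]).apply(c)
def lid(a,y,t=.01): # free-edge corner, outer face
    return [.085-.17*np.cos(a)+t*np.sin(a),y,.085+.17*np.sin(a)+t*np.cos(a)]
E
python3 - <<'E'
from g import *
from scipy.optimize import least_squares
def pts(p):
    x,y,w,dl,dr,a=p
    D=dict(lf=[-.085,.15,.085],lb=[.085,.15,.085],lbb=[.085,.15,0],lfb=[-.085,.15,0],rf=[-.085,-.15,.085],
     dll=[-.085-dl,.14,.053],dlr=[-.085-dl,.006,.053],drl=[-.085-dr,-.006,.053],drr=[-.085-dr,-.14,.053],
     ll=lid(a,.15),lr=lid(a,-.15),lli=lid(a,.15,0),lri=lid(a,-.15,0))
    return {k:world(p,v) for k,v in D.items()}
S=dict(lf=(358,430),lb=(105,475),lbb=(122,562),rf=(250,180),dll=(403,440),drr=(300,208),drl=(350,308),ll=(164,278),lr=(79,22),lli=(178,270),lri=(88,18))
T=dict(lf=(213,442),lb=(22,362),lfb=(215,500),lbb=(32,430),rf=(363,190),dll=(258,470),dlr=(330,352),drr=(403,240),lri=(246,12),lli=(66,254))
M=[('scene',k,np.array(v)/3.87+[190,122]) for k,v in S.items()]+[('side',k,np.array(v)/3.333+[200,98]) for k,v in T.items()]
def f(p):
    P=pts(p);return np.concatenate([proj(n,P[k])[0]-m for n,k,m in M])
s=least_squares(f,[.65,0,0,.04,.04,1.2],loss='soft_l1',x_scale=[.1,.1,.1,.02,.02,.2])
p=s.x;print(p.round(4))
for (n,k,m),e in zip(M,f(p).reshape(-1,2)):print(n,k,e.round(1))
np.save('p.npy',p)
for k in('dll','dlr','drr','ll','lr'):print(k,pts(p)[k].round(3))
print('L',world(p,[-.085-p[3],.073,.031]),'R',world(p,[-.085-p[4],-.073,.031]),'edge',world(p,lid(p[5],0)))
print('tube',ray('side',158/3.333+200,578/3.333+98,0.003),ray('scene',408/1.4286,397/1.4286,.003))
E
```

```text
[ 0.6157 -0.0671  0.0682  0.0361  0.0399  1.2207]
scene lf [ 0.6 -1.3]
scene lb [0.9 0.4]
scene lbb [-0.8  0.7]
scene rf [-0.3 -3. ]
scene dll [ 0.9 -0.4]
scene drr [ 0.5 -2.1]
scene drl [ 0.1 -0.8]
scene ll [ 0.9 -2.8]
scene lr [-0.7 -2.8]
scene lli [ 1.3 -0.4]
scene lri [ 0.5 -1.2]
side lf [-1.5 -0.3]
side lb [-1.2  1.2]
side lfb [-1.1  0.9]
side lbb [-0.5 -0. ]
side rf [0.5 0.2]
side dll [-0.5  0.6]
side dlr [-0.8  0.1]
side drr [-0.9 -0.6]
side lri [ 0.5 -1.2]
side lli [-1.6 -0.6]
dll [0.485 0.064 0.053]
dlr [ 0.494 -0.069  0.053]
drr [ 0.501 -0.215  0.053]
ll [0.641 0.085 0.248]
lr [ 0.662 -0.214  0.248]
L [ 0.48988952 -0.00251518  0.031     ] R [ 0.49606032 -0.14843401  0.031     ] edge [ 0.65170025 -0.06462699  0.24811777]
tube [0.51958535 0.15911283 0.003     ] [0.53286005 0.16033604 0.003     ]
```

Request:
{"fn": "arm_command", "kwargs": {"moves": [0,0,0,4.8,0,0,0,4.8,1.9,-2.8,0,0,1.9,-2.8,0,0,1.9,-2.8,0,0,1.9,-2.8,0,0,1.9,-2.8,0,0,1.9,-2.8,0,0,1.9,-2.8,0,0,1.9,-2.8,0,0,1.9,-2.8,0,0,1.9,-2.8,0,0], "fingers": 100}}

```text
time: 1.2
ee_pos: [0.3166, -0.3142, 0.2226]
eef_rot: [0.999, 0.034, -0.0, 0.0]
ft_force: [1.5, -0.2, 0.2]
width: 0.087
grip_force: 0.0
```

Request:
{"fn": "arm_command", "kwargs": {"moves": [1.8,-2.8,0,0,1.8,-2.8,0,0,1.8,-2.8,0,0,1.8,-2.8,0,0,1.8,-2.8,0,0,1.8,-2.8,0,0,1.8,-2.8,0,0,1.8,-2.8,0,0,0,0,3,0,0,0,3,0,0,0,3,0,0,0,1,0]}}

```text
time: 2.2
ee_pos: [0.4425, -0.0821, 0.1189]
eef_rot: [0.999, 0.034, -0.002, -0.001]
ft_force: [-0.6, -0.7, 0.5]
width: 0.0869
grip_force: 0.0
```

Run:
```python
from bench import r
import cv2
s=r.read_state();print(s['time'],s['ee_pos'],s['ft_force'])
cv2.imwrite("pics/side2.png",r.camera("side")[60:320,150:480,::-1].repeat(2,0).repeat(2,1))
```

```text
2.2 [ 0.44254235 -0.08207387  0.11892572] [-0.63930089 -0.70456973  0.46452889]
```

View pics/side2.png

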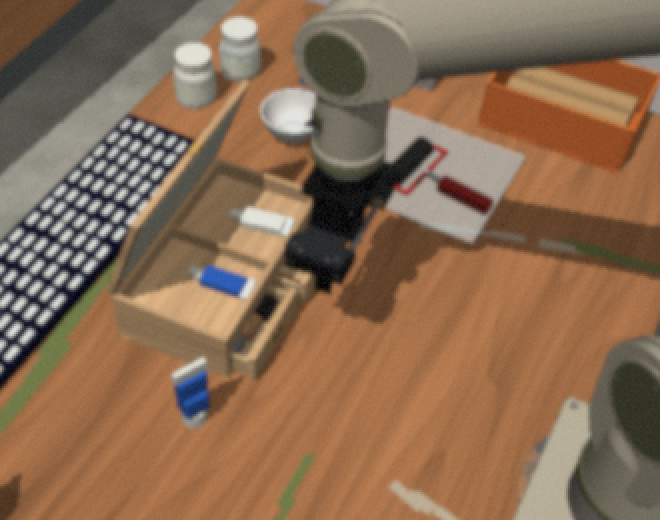

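The gripper at (330,270) is in front of both drawers and near the case's middle. Next I lower it and push both drawers at once with the open fingers.

Request:
{"fn": "arm_command", "kwargs": {"moves": [0,0,3,0,0,0,3,0,0,0,2,0,0,0,0.6,0,0.9,0,0,0,0.9,0,0,0,0.9,0,0,0,0.9,0,0,0,0.6,0,0,0,0.6,0,0,0,0.6,0,0,0,0,0,0,0]}}

```text
time: 3.25
ee_pos: [0.5, -0.0787, 0.0367]
eef_rot: [0.999, 0.034, 0.001, -0.0]
ft_force: [0.3, 1.0, 0.4]
width: 0.0871
grip_force: 0.0
```

Request:
{"fn": "arm_command", "kwargs": {"moves": [0.6,0,0.3,0,0.6,0,0,0,0.4,0,0,0,0,0,0,0]}}

```text
time: 3.58
ee_pos: [0.5153, -0.0777, 0.0333]
eef_rot: [0.999, 0.034, 0.0, -0.0]
ft_force: [-0.9, -0.6, -1.1]
width: 0.0869
grip_force: 0.2
```

Run:
```python
from bench import r
import cv2
s=r.read_state();print(s['time'],s['ee_pos'],s['ft_force'])
a=r.camera("side")[130:280,200:360,::-1];b=r.camera("scene")[130:280,200:360,::-1]
cv2.imwrite("pics/m3.png",cv2.resize(cv2.hconcat([a,b]),(800,375),interpolation=cv2.INTER_CUBIC))
```

```text
3.5833 [ 0.51534727 -0.07769866  0.03328897] [-0.8762511  -0.59615059 -1.14891416]
```

View pics/m3.png

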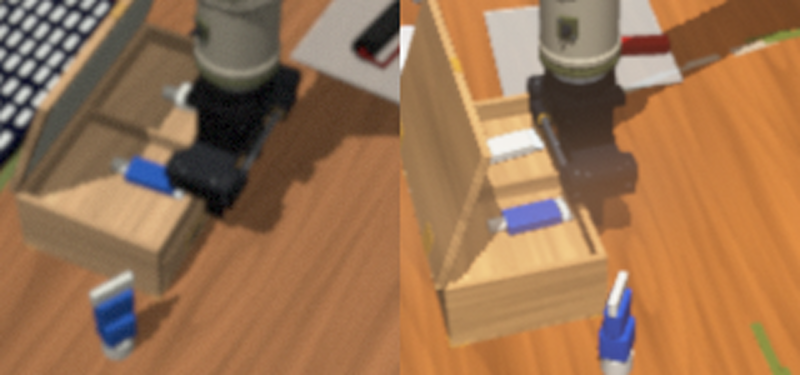

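The left drawer is almost flush; the rest is hidden by the gripper. I'll keep going slowly until the stop shows as force.

Request:
{"fn": "arm_command", "kwargs": {"moves": [0.3,0,0,0,0.3,0,0,0,0.2,0,0,0,0,0,0,0,0,0,0,0]}}

```text
time: 4.1
ee_pos: [0.5189, -0.0775, 0.0331]
eef_rot: [0.999, 0.033, -0.004, 0.0]
ft_force: [-22.8, 1.0, 17.6]
width: 0.0872
grip_force: 11.3
```

Hard stop reached at about 23 N. I'll rock the tool slightly so each drawer seats, then back off and look.

Request:
{"fn": "arm_command", "kwargs": {"moves": [0,0,0,2,0,0,0,0,0,0,0,-4,0,0,0,0,0,0,0,2,-2,0,0,0,-3,0,0,0,-2,0,0,0,0,0,-3.5,0,0,0,-3.5,0,0,0,-3.5,0,0,0,-3.5,0]}}

```text
time: 5.1
ee_pos: [0.4531, -0.0818, 0.1757]
eef_rot: [0.999, 0.034, 0.001, 0.0]
ft_force: [0.8, -0.4, -0.3]
width: 0.0869
grip_force: 0.0
```

Request:
{"fn": "arm_command", "kwargs": {"moves": [0,0,-3.5,0,0,0,-3.5,0,0,0,-3.5,0,0,0,-3.5,0,0,0,0,0]}}

```text
time: 5.52
ee_pos: [0.4555, -0.082, 0.3206]
eef_rot: [0.999, 0.034, 0.005, 0.002]
ft_force: [0.8, 0.6, 0.2]
width: 0.0872
grip_force: 0.0
```

Run:
```python
from bench import r
import cv2
s=r.read_state();print(s['time'],s['ee_pos'],s['ft_force'])
a=r.camera("side")[130:280,200:360,::-1];b=r.camera("scene")[130:280,200:360,::-1]
cv2.imwrite("pics/m4.png",cv2.resize(cv2.hconcat([a,b]),(800,375),interpolation=cv2.INTER_CUBIC))
```

```text
5.5167 [ 0.45552168 -0.08204409  0.32060935] [0.83009994 0.63820843 0.1973813 ]
```

View pics/m4.png

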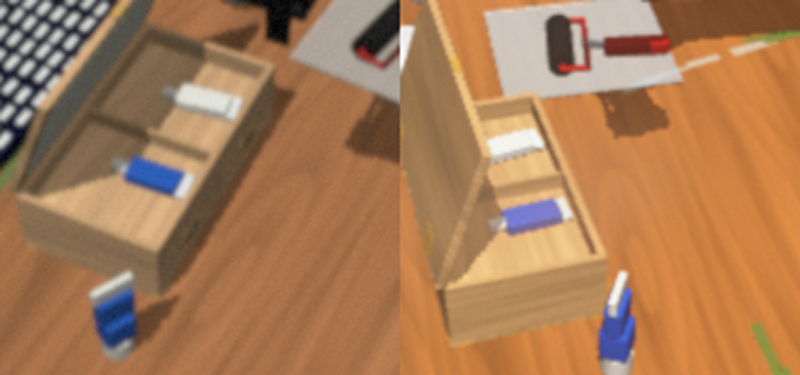

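Both drawers are flush, with no overhang at the front face (side (215,190), scene (580,190)), and the tubes haven't moved. Next I go over the lid and down behind it.

Request:
{"fn": "arm_command", "kwargs": {"moves": [2.5,0,0,0,2.5,0,0,0,2.5,0,0,0,2.5,0,0,0,2.5,0,0,0,2.5,0,0,0,2.5,0,0,0,2.5,0,0,0,2.5,0,0,0,2.5,0,0,0,0,0,0,0]}}

```text
time: 6.53
ee_pos: [0.7045, -0.0642, 0.3088]
eef_rot: [0.999, 0.034, -0.002, -0.001]
ft_force: [-0.3, 0.0, -1.3]
width: 0.0868
grip_force: 0.0
```

Request:
{"fn": "arm_command", "kwargs": {"moves": [0,0,3,0,0,0,3,0,0,0,2.9,0,0,0,0,0,-1.1,0,0,0,-1.1,0,0,0,-1.1,0,0,0,-1.3,0,0.5,0,-1.3,0,0.6,0,0,0,0,0]}}

```text
time: 7.37
ee_pos: [0.6421, -0.0693, 0.2144]
eef_rot: [0.999, 0.034, 0.0, 0.0]
ft_force: [-0.6, -0.1, -0.0]
width: 0.0871
grip_force: 0.0
```

Run:
```python
from bench import r
import cv2
a=r.camera("side")[70:280,190:370,::-1];b=r.camera("scene")[70:280,180:360,::-1]
cv2.imwrite("pics/m5.png",cv2.resize(cv2.hconcat([a,b]),(800,466),interpolation=cv2.INTER_CUBIC))
```

```text
(no output)
```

View pics/m5.png

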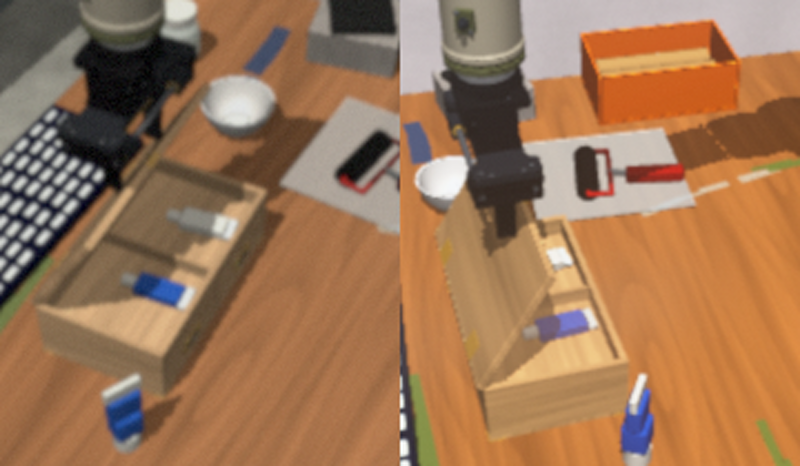

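The lid has swung down to about 1 rad with the fingers resting on its outer face; in the scene half its front corner is at (550,280). I'll continue along the arc.

Request:
{"fn": "arm_command", "kwargs": {"moves": [-1.2,0,1.0,0,-1.1,0,1.1,0,-1.0,0,1.0,0,-1.0,0,1.1,0,-0.8,0,1.2,0,-0.7,0,1.2,0,-0.5,0,1.3,0,-0.5,0,1.3,0,-0.3,0,1.4,0,-0.2,0,1.4,0,0,0,0,0]}}

```text
time: 8.38
ee_pos: [0.5719, -0.0737, 0.0955]
eef_rot: [0.999, 0.034, 0.001, 0.0]
ft_force: [-0.2, -0.8, 3.6]
width: 0.0871
grip_force: 1.3
```

Request:
{"fn": "arm_command", "kwargs": {"moves": [0,0,0.4,0,0,0,0.2,0,0,0,0,0,0,0,0,0]}}

```text
time: 8.72
ee_pos: [0.5722, -0.0737, 0.0948]
eef_rot: [0.999, 0.034, 0.001, 0.001]
ft_force: [-30.7, -0.6, 68.1]
width: 0.087
grip_force: 33.8
```

The lid is firmly shut (68 N, z = 0.095 m), so I retract straight up.

Request:
{"fn": "arm_command", "kwargs": {"moves": [0,0,-1,0,0,0,-2,0,0,0,-3,0,0,0,-3,0,0,0,-3,0,0,0,-3,0,0,0,0,0,0,0,0,0]}}

```text
time: 9.38
ee_pos: [0.5721, -0.0738, 0.2398]
eef_rot: [0.999, 0.034, 0.002, 0.0]
ft_force: [-0.5, 0.6, -0.9]
width: 0.0871
grip_force: 0.0
```

Run:
```python
from bench import r
import cv2
s=r.read_state();print(s['time'],s['ee_pos'],s['ft_force'])
a=r.camera("side")[70:280,190:370,::-1];b=r.camera("scene")[70:280,180:360,::-1]
cv2.imwrite("pics/m6.png",cv2.resize(cv2.hconcat([a,b]),(800,466),interpolation=cv2.INTER_CUBIC))
```

```text
9.3833 [ 0.57213748 -0.0737723   0.23984045] [-0.53906067  0.60185954 -0.88604689]
```

View pics/m6.png

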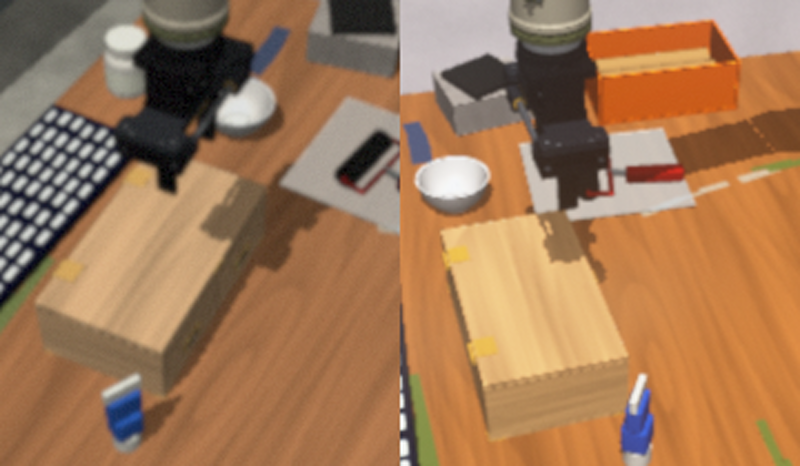

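The lid lies flat on the case, the drawers are flush, the items around the case haven't moved, and the gripper is clear. Handing in.

```bash
python3 -c "
from bench import r
print(r.close_job())"
```

```text
the job is handed in; nothing more can be done
None
```

Both drawers were pushed home first, then the lid was swung gently shut; the last pictures showed everything around the case in place, and I handed the job in at about 9.5 s, though no verdict came back.

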